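# Push the tip rack past the drop gate into the steriliser bay

### The job

Press the yellow paddle down with one fingertip to open the red gate and, while holding it open, push the blue rack of treatment tips along the chute with the other finger, over the gate and fully home against the steriliser; keep the gate down for as long as any of the rack is above it. Then let go so that the gate springs shut behind the rack. Only push: do not lift or tip the rack, and leave the other things where they are.

Things in the scene. Friction and masses are not known exactly. Their poses are not given: they have to be found in the camera images.
- chute: fixed aluminium chute on feet. Origin on the table top, under the middle of the gate; +y runs along it downstream to the steriliser, +x across it to the yellow paddle's side. Floor 60 mm above the table; inside width 64 mm (x -32 to +32); walls 6 mm thick, tops 82 mm above the table; runs from y -280 (open end) to the end stop at y +150 mm
- gate_line (a point): point on the chute's floor at the middle of the gate (chute frame 0, 0, 60 mm). The gate is a red blade 7 mm thick and 60 mm wide that stands up through a slot in the floor, 13 mm above it when shut; pushing the rack against it does not open it
- gate (a joint): drop gate's hinge, rad: 0 = shut (blade up), 0.17 = fully open (stop). Carries the red blade and the yellow paddle; pressing the paddle down opens it. The blade is below the floor from about 0.10: keep 0.12 or more while the rack is over it. A spring shuts it when let go: 2 to 3 N on the paddle start it, about 5 N hold it fully down
- shaft (a point): gate's hinge axis, beside the gate (chute x +175, y 0, 52 mm above the table); the axis is parallel to the chute. Its two bearing blocks, 66 mm high, stand at chute y -245 and +30 mm
- paddle_mid (a point): long yellow paddle of the gate, a flat strip 48 mm wide (across the chute) and 310 mm long, parallel to the chute beside its wall; it spans chute x about +45 to +93 mm, y -260 to +50 mm. This point is the middle of its top face, 88 mm above the table when shut (sloping up 0.15 rad towards the chute), sinking about 16 mm, to 72 mm and level, at 0.15 rad.
- rack: loose blue rack with six clear tips, 60 mm wide (its x), 100 mm long (its y, along the chute), 0.25 kg (varies); flat end plates 50 mm high, tips reaching 60 mm. Origin under its centre. It stands in the chute upstream of the gate, and slides on the floor with 2 mm of play each side. Shut in, its centre lies at chute y about +100 mm.
- end_stop (a point): middle of the steriliser's face at floor level, where the rack's leading end plate comes to rest (chute frame 0, +150, 60 mm). The steriliser is a white block 170 mm wide, 110 mm deep along the chute, 120 mm high
- tip_a: loose clear treatment tip (cone 25 mm wide, 28 mm high) standing on the steriliser's roof; bystander, origin under its centre
- tip_b: second loose clear tip, same size, standing on the steriliser's roof; bystander
- gel: clear gel bottle, 48 mm wide, 130 mm high, standing beyond the gate's shaft; bystander
- cup: white cup beside the steriliser, 68 mm wide, 70 mm high; bystander
- cream: glass cream jar with metal lid, 54 mm wide, 45 mm high, standing on the robot's side of the chute; bystander
- handpiece: white handpiece with a steel head, lying, 132 mm long, 38 mm thick; bystander
- bowl: steel bowl, 120 mm wide, 50 mm high; bystander
Things that resemble listed ones, but are neither listed nor needed, are in the scene too. What is shaped like the rack but orange is not meant.

How it is judged:
By the outcome, as a careful person would: the job done as asked, in the order asked, and still so for the second after the job is handed in, with the robot touching nothing.
It also fails if it takes over 45 s, if anything falls off the work surface, if the arm or the gripper's body presses on something with over 40 N, if the wrist force passes 120 N, or if a joint passes its speed limit or range.

### The arm

A 6-joint arm with a two-finger parallel gripper is mounted at the origin on the work surface. World frame = base frame: x ahead of the robot, y to its left, z up, the work surface at z = 0. Lengths are in m, angles in rad, forces in N, time in s.
With the tool pointing down it reaches from about 0.225 to 0.725 m from the base axis. Payload 3.1 kg.
Tool frame: the origin (TCP) lies at the very end of the fingers, on their centre line; the grasp point (between the pads) lies 19 mm behind it; z points along the fingers, y is the line along which they close (so a half turn about z gives the same grasp; the last joint's range is limited). The gripper opens to 85 mm and grips with 20 to 120 N. Pads are 22 mm wide; open, the fingers measure 114 mm over their backs; the gripper's body (76 mm by 85 mm) begins 54 mm behind the grasp point. The pads swing forward as they close: fully open they stand 13 mm farther back than shut.
Start: joints at [-1.33, 0.048, 0.099, 1.622, 0, 1.443], TCP at [0.189, -0.49, 0.231] pointing down, gripper open.
Joint ranges: [-2.91, 2.91], [-0.99, 1.94], [-1.21, 1.42], [-2.12, 2.29], [-1.49, 1.47], [-3.14, 3.14]. Speed limits (rad/s): [2.79, 2.79, 3.14, 3.14, 3.14, 3.14].

### API

Orientations are given as [roll, pitch, yaw] about the fixed x, y, z axes, in that order (R = Rz(yaw) Ry(pitch) Rx(roll)).
In Python, from station import monitor, viewer, order gives the robot as it stands.
- The arm moves only by the tool arm_command, never from a script. Its argument "plan" is text: rows parted by semicolons, each of 6 numbers parted by spaces: the shift along the world's x, y, z each as a share of 0.15 m, from -1 to 1, then the turn, a rotation vector about the world's x, y, z each as a share of 360 degrees, from -1 to 1. A call has 1 to 5 rows; each row is the pose to reach, as a shift and turn from the pose commanded when the call began, turning the shorter way round; what a row does not reach only later rows make up. A row lasts 1/10 s, in which the tool goes at most 50 mm and 8.59 degrees, less where a joint would pass 70% of its speed; a pose out of reach is approached as far as the arm can. A call with a number of a shift or a turn outside -1 to 1 is refused whole. A call with a gripper value outside its range is refused whole. "fingers" is the closure, from 0 (fully open) to 1 (shut), set as the call begins (left out, the last holds). The fingers move at their own pace and stop on an object; "newtons" is the grip in N (left out, the last holds). Time passes only in rows, so rows that repeat a pose let the fingers close. It gives the time, the measured TCP pose, the force, the opening and the grip force at its end, in the units of the state.
- monitor.observe(): the state, without advancing time (a new reading comes with each control period).
- viewer.grab_frame(name): name is "side" or "top"; returns a dict with "color" (480x640x3 uint8, red, green, blue), "z_map" (480x640 float32, m along the optical axis (not along the pixel's ray), 0 where there is no reading), "fx", "fy", "cx", "cy" (pixels), "R" (3x3) and "t" (3): a world point X has camera coordinates R X + t. Camera axes: x right, y down, z forward; pixel columns grow to the right and rows downward; lengths in m; the calibration is good to about 2 mm. A picture is of the moment at which its call begins.
- order.sign_off(): hands the job in; it is judged then, once.
The state is a dict: "t": time; "joint_pos": joint angles; "qvel": joint speeds; "tau": joint torques, N m; "position": TCP position; "tcp_rot": TCP orientation; "wrist_force": force on the tool from outside, world axes, zero at the start; "ft_torque": the same for the moment, N m; "gripper_width": opening from 0.0 (shut) to 1.0 (fully open); "grip_force": force on a finger pad.
Only numpy, scipy, OpenCV 4.12 (cv2) and the standard library are available. Lean on these libraries where they do the work, as an engineer would, in place of code of your own. Each camera call takes 0.05 s, during which the arm holds its last target. There are 200 camera calls.

## Working session

There is one attempt and no reset: what is moved stays moved. The work goes in short steps, Python scripts to look and compute and a tool call to move; the robot and the scene stay as the last step left them, time stands still between calls to the robot, and variables do not carry over. Pictures are saved under pics/ and viewed, at most 10 in all, crops included, and the job is handed in when it is done.

Besides the shell and the picture viewer there is one more tool, called after ">>>" as a command line: name --argument value ..., lists and objects as JSON in quotes. arm_command: Moves the arm, as the interface text tells. Its arguments: {"type":"object","properties":{"plan":{"type":"string"},"fingers":{"type":"number"},"newtons":{"type":"number"}},"required":["plan"]}

```bash
mkdir -p pics
python3 - <<'E'
from station import monitor, viewer
import cv2,numpy as np
s=monitor.observe();print(s)
for n in("top","side"):
    f=viewer.grab_frame(n);cv2.imwrite(f"pics/{n}0.png",f["color"][:,:,::-1]);np.savez(f"{n}0.npz",**f)
    print(n,f["fx"],f["cx"],f["cy"],f["R"],f["t"])
E
```

```text
{'t': 0.0, 'joint_pos': array([-1.32983783e+00,  4.87541770e-02,  9.75560562e-02,  1.62196075e+00,
        2.73930703e-06,  1.44301765e+00]), 'qvel': array([-1.07705218e-03, -4.54291657e-05, -1.60834022e-04,  1.40509611e-03,
       -3.54046336e-04,  1.71229747e-04]), 'tau': array([-1.08777622e-03, -3.38782310e+01,  3.20015717e+01,  2.02480570e-02,
       -3.61250886e-04,  6.35049560e-07]), 'position': array([ 0.18908291, -0.48911556,  0.2300944 ]), 'tcp_rot': array([-3.13924972e+00, -3.03778547e-04,  3.68736819e-01]), 'wrist_force': array([ 0.09664756, -0.70508531, -0.61008645]), 'ft_torque': array([ 0.03138918, -0.01933988,  0.06270831]), 'grip_force': 0.0, 'gripper_width': 0.9953774330522647}
top 566.3489726120667 309.6772075987374 229.31102239691725 [[-0.04101569 -0.99915196  0.00361695]
 [-0.9777232   0.03938969 -0.20616936]
 [ 0.20585205 -0.01199256 -0.97850964]] [-0.03479087  0.58908552  1.17941762]
side 470.61682213459335 312.14238369597 235.98150631671956 [[-9.00694648e-01 -4.34451869e-01 -8.51329508e-04]
 [-2.80809260e-01  5.83659645e-01 -7.61897354e-01]
 [ 3.31504616e-01 -6.85997808e-01 -6.47697226e-01]] [0.49333425 0.2476067  0.87373468]
```

View pics/top0.png

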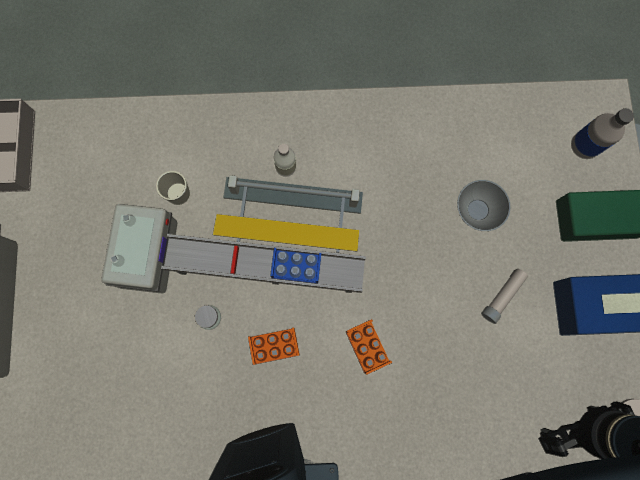

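View pics/side0.png

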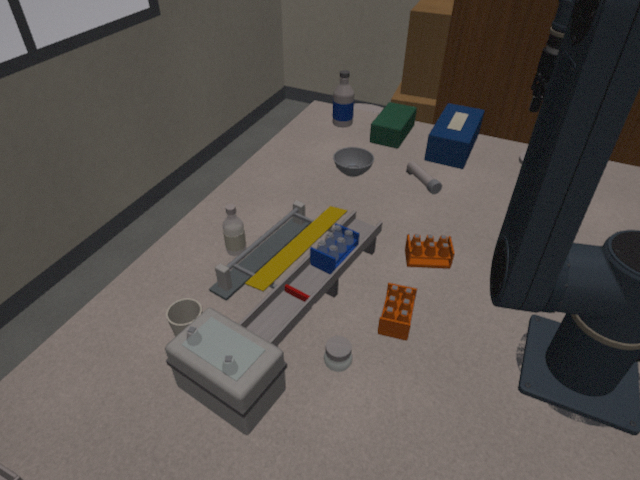

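Candidates: blue rack in the chute (297,265 in top), orange look-alikes (274,345) and (368,347), and a blue box (600,303). I choose the blue one in the chute, with the yellow paddle at (286,232) and the red gate at (235,259).

```bash
cat > h.py <<'E'
import cv2,numpy as np
def world(f,m):
    v,u=np.nonzero(m&(f["z_map"]>0));z=f["z_map"][v,u]
    c=np.stack([(u-f["cx"])/f["fx"]*z,(v-f["cy"])/f["fy"]*z,z],1)
    return (c-f["t"])@f["R"]
def masks(f,roi):
    h=cv2.cvtColor(f["color"],cv2.COLOR_RGB2HSV);H,S,V=[h[...,i].astype(int) for i in range(3)]
    r=np.zeros(H.shape,bool);r[roi[1]:roi[3],roi[0]:roi[2]]=1
    return dict(yellow=r&(H>20)&(H<32)&(S>150)&(V>80),red=r&((H<5)|(H>174))&(S>150),blue=r&(H>100)&(H<125)&(S>130))
E
python3 - <<'E'
from h import *
for n,roi in(("top",(200,180,380,300)),("side",(210,190,390,350))):
    f=dict(np.load(n+"0.npz"));
    for k,m in masks(f,roi).items():
        m=cv2.morphologyEx(m.astype(np.uint8),cv2.MORPH_OPEN,np.ones((2,2)))>0
        P=world(f,m);print(n,k,len(P),P.mean(0).round(4),np.percentile(P[:,2],[2,50,98]).round(3))
        Q=P
        r=cv2.minAreaRect((Q[:,:2]*1000).astype(np.float32));print("  rect",np.round(r[0],1),np.round(r[1],1),round(r[2],2))
f=dict(np.load("top0.npz"))
# chute floor/wall: points in z 78-84mm and 58-62
P=world(f,np.pad(np.ones((70,220),bool),((228,182),(155,265))))
for lo,hi in((.078,.086),(.055,.065)):
    Q=P[(P[:,2]>lo)&(P[:,2]<hi)];r=cv2.minAreaRect((Q[:,:2]*1000).astype(np.float32));print(lo,len(Q),r)
c=f["color"][170:310,150:390,::-1];cv2.imwrite("pics/crop.png",cv2.resize(c,None,fx=3.3,fy=3.3,interpolation=cv2.INTER_CUBIC))
E
```

```text
top yellow 2994 [ 0.5757 -0.0097  0.0861] [0.003 0.088 0.094]
  rect [576.4  -4.5] [333.3  63.2] 84.51
top red 113 [0.526  0.1051 0.0616] [-0.001  0.069  0.076]
  rect [525.8 105.8] [ 9.9 60. ] 80.84
top blue 707 [ 0.4985 -0.0268  0.0923] [0.06  0.092 0.118]
  rect [504.3 -28.4] [99.2 65.2] 81.56
side yellow 1941 [0.5797 0.0104 0.0834] [-0.     0.089  0.093]
  rect [596.4 -55.4] [405.2 101.4] 80.87
side red 167 [0.5285 0.1116 0.0673] [0.057 0.067 0.08 ]
  rect [523.  113.3] [18.5 62.4] 66.89
side blue 659 [0.4995 0.0021 0.0868] [0.062 0.086 0.111]
  rect [487.8 -34.4] [149.3  61.8] 71.0
0.078 1579 ((523.060546875, 47.85832214355469), (443.6869812011719, 135.49888610839844), 87.37261199951172)
0.055 4134 ((502.481201171875, 45.77241516113281), (431.0578918457031, 135.1326446533203), 80.96406555175781)
```

View pics/crop.png

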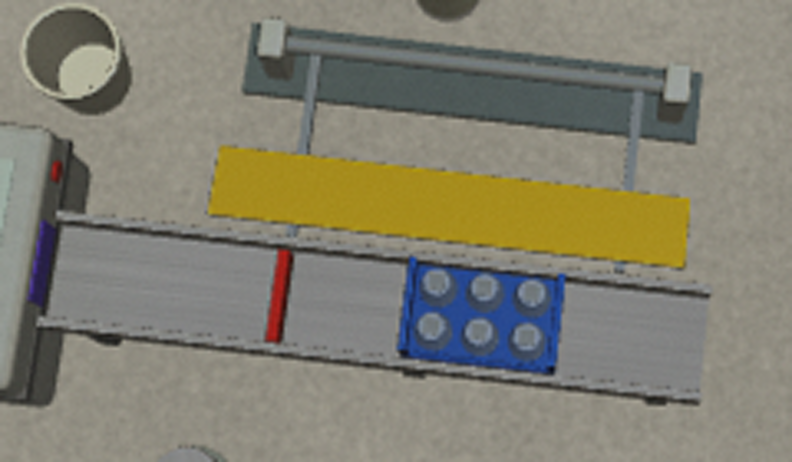

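```bash
cat > fit.py <<'E'
from h import *
from scipy.optimize import least_squares
f=dict(np.load("top0.npz"))
D=np.array([(219,146,93,50,84.4),(690,198,93,-260,84.4),(685,267,45,-260,91.6),(209,214,45,50,91.6),(711,289,38,-280,82),(700,398,-38,-280,82),(290,250,30,3.5,73),(268,342,-30,-3.5,73)],float)
px=D[:,:2]/3.3+[150,170]
K=np.array([[f["fx"],0,f["cx"]],[0,f["fy"],f["cy"]],[0,0,1]])
def proj(X):
    c=(K@(f["R"]@X.T+f["t"][:,None])).T;return c[:,:2]/c[:,2:]
def W(p,X):
    c,s=np.cos(p[2]),np.sin(p[2]);X=np.asarray(X,float)/1000;return np.stack([p[0]+c*X[:,0]-s*X[:,1],p[1]+s*X[:,0]+c*X[:,1],X[:,2]],1)
r=least_squares(lambda p:(proj(W(p,D[:,2:]))-px).ravel(),[.526,.106,-.15]);print(r.x,np.round(r.fun.reshape(-1,2),1).tolist())
p=r.x
if __name__=="__main__":
    # rack y: blue points in chute frame, z>0.1
    P=world(f,masks(f,(200,180,380,300))["blue"]);d=P[:,:2]-p[:2];c,s=np.cos(p[2]),np.sin(p[2])
    L=np.stack([c*d[:,0]+s*d[:,1],-s*d[:,0]+c*d[:,1]],1)
    m=P[:,2]>.095;print(np.percentile(L[m],[1,50,99],axis=0).round(4))
    for y0 in(-150,-145,-140,-135,-130,-125):print(y0,[((proj(W(p,[[x,y0+q,110]]))[0]-[150,170])*3.3).round().tolist() for x,q in((30,50),(30,-50),(-30,-50),(-30,50))])
E
python3 fit.py
```

```text
[ 0.52509942  0.10624204 -0.15668522] [[0.2, -0.5], [0.3, 0.1], [-0.1, 0.5], [-0.6, -0.1], [0.6, -1.1], [0.5, 1.3], [-3.4, -0.1], [2.5, -0.1]]
[[-0.0296 -0.1831]
 [-0.0026 -0.1275]
 [ 0.0293 -0.0845]]
-150 [[433.0, 258.0], [590.0, 276.0], [580.0, 370.0], [421.0, 352.0]]
-145 [[425.0, 257.0], [582.0, 275.0], [572.0, 369.0], [413.0, 351.0]]
-140 [[418.0, 256.0], [575.0, 274.0], [564.0, 368.0], [405.0, 350.0]]
-135 [[410.0, 255.0], [567.0, 273.0], [556.0, 367.0], [397.0, 349.0]]
-130 [[402.0, 254.0], [559.0, 272.0], [548.0, 367.0], [390.0, 348.0]]
-125 [[394.0, 253.0], [551.0, 272.0], [540.0, 366.0], [382.0, 347.0]]
```

Picture: the rack is at crop (483,315), upstream of the red gate (279,296), in the chute. The fit puts the chute at (0.525, 0.106), yaw -0.157, with the rack centre at y ≈ -134 mm. Moving to a point behind the rack at safe height.

>>> arm_command --plan "0.2 0.2 0 0 0 0.02; 0.4 0.4 0 0 0 0.04; 0.6 0.6 0 0 0 0.06; 0.8 0.8 0 0 0 0.08; 1 1 0 0 0 0.1" --fingers 0.25 --newtons 40

```text
t: 0.6
position: [0.34, -0.3382, 0.2308]
tcp_rot: [-3.141, -0.0, 1.002]
wrist_force: [1.8, 0.2, -0.3]
gripper_width: 0.75
grip_force: 0.0
```

>>> arm_command --plan "0.2 0.2 0 0 0 0.02; 0.4 0.4 0 0 0 0.04; 0.6 0.6 0 0 0 0.055; 0.8 0.8 0 0 0 0.0664; 1 1 0 0 0 0.0664"

```text
t: 1.1
position: [0.49, -0.1881, 0.2307]
tcp_rot: [-3.141, -0.0, 1.416]
wrist_force: [-0.7, -0.1, 0.4]
gripper_width: 0.748
grip_force: 0.0
```

>>> arm_command --plan "0.1 0.2 0 0 0 0; 0.2 0.4 0 0 0 0; 0.28 0.62 0 0 0 0; 0.28 0.62 -0.2 0 0 0; 0.28 0.62 -0.4 0 0 0"

```text
t: 1.6
position: [0.5324, -0.0956, 0.1713]
tcp_rot: [3.139, 0.0, 1.417]
wrist_force: [-0.2, 0.3, 0.3]
gripper_width: 0.754
grip_force: 0.0
```

```bash
cat >> h.py <<'E'
p=[.5251,.1062,-.1567]
def chute(X):
    c,s=np.cos(p[2]),np.sin(p[2]);d=np.asarray(X)[...,:2]-p[:2]
    return np.stack([c*d[...,0]+s*d[...,1],-s*d[...,0]+c*d[...,1]],-1)
E
python3 - <<'E'
from station import monitor,viewer
from h import *
s=monitor.observe();print(s["t"],s["position"],s["tcp_rot"],s["gripper_width"],s["wrist_force"],chute(s["position"]))
f=viewer.grab_frame("side");cv2.imwrite("pics/side1.png",cv2.resize(f["color"][150:350,200:440,::-1],None,fx=3,fy=3))
E
```

```text
1.6 [ 0.5323901  -0.09555508  0.17128364] [3.13925383e+00 3.93933088e-04 1.41698273e+00] 0.7535097681108595 [-0.18353253  0.3037755   0.29996104] [ 0.03868657 -0.19814542]
```

View pics/side1.png

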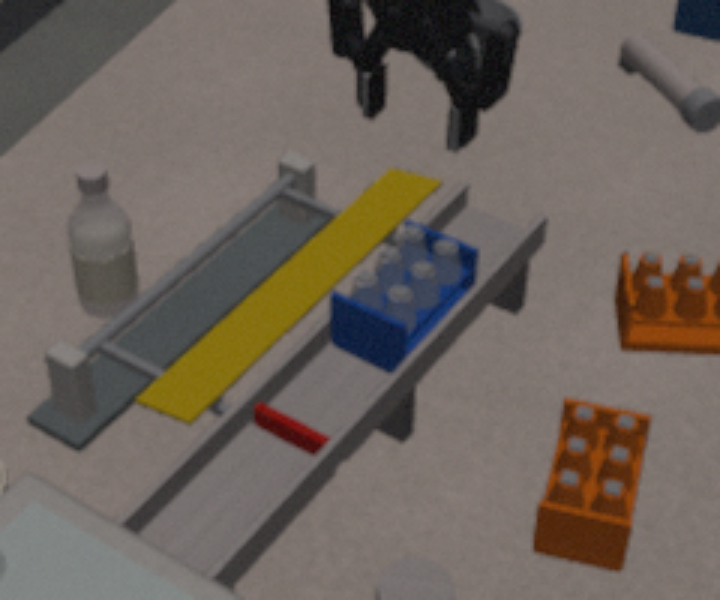

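The fingers are above and behind the rack: left finger (370,110) on the paddle's line, right finger (460,145) on the chute's line. Now descending.

>>> arm_command --plan "0 -0.04 -0.2 0 0 0; 0 -0.04 -0.4 0 0 0; 0 -0.04 -0.53 0 0 0; 0 -0.04 -0.58 0 0 0; 0 -0.04 -0.6 0 0 0"

```text
t: 2.15
position: [0.5305, -0.1026, 0.081]
tcp_rot: [-3.14, -0.0, 1.414]
wrist_force: [-1.6, -0.3, 3.0]
gripper_width: 0.746
grip_force: 1.4
```

>>> arm_command --plan "0 0 -0.02 0 0 0; 0 0 -0.04 0 0 0; 0 0 -0.06 0 0 0; 0 0 -0.06 0 0 0"

```text
t: 2.55
position: [0.5319, -0.103, 0.073]
tcp_rot: [3.14, 0.001, 1.414]
wrist_force: [-1.3, -0.9, 3.6]
gripper_width: 0.755
grip_force: 1.8
```

```bash
cat > look.py <<'E'
import sys
from station import monitor,viewer
from h import *
s=monitor.observe();print(s["t"],s["position"].round(4),s["wrist_force"].round(1),s["ft_torque"].round(2),chute(s["position"]).round(4))
f=viewer.grab_frame("side");cv2.imwrite(f"pics/{sys.argv[1]}.png",cv2.resize(f["color"][150:350,200:440,::-1],None,fx=3,fy=3,interpolation=cv2.INTER_CUBIC))
for n,roi in(("side",(210,190,390,360)),("top",(150,180,380,300))):
    g=f if n=="side" else viewer.grab_frame(n)
    M=masks(g,roi);P=world(g,M["yellow"]);L=np.c_[chute(P),P[:,2]];L=L[(L[:,0]>.04)&(L[:,0]<.1)&(L[:,2]>.05)&(L[:,2]<.1)]
    if len(L)>50:
        a=np.polyfit(L[:,0]-.069,L[:,2],1);print(n,"paddle slope,z",a.round(4))
    P=world(g,M["blue"]);L=np.c_[chute(P),P[:,2]];L=L[(L[:,2]>.065)&(L[:,2]<.12)&(abs(L[:,0])<.04)];print(n,"rack y",np.percentile(L[:,1],[2,98]).round(4),"zmax",np.percentile(L[:,2],98).round(4),"red",M["red"].sum())
E
python3 look.py s2
```

```text
2.55 [ 0.5319 -0.103   0.073 ] [-1.3 -0.9  3.6] [-0.06  0.16  0.04] [ 0.0393 -0.2056]
side paddle slope,z [-0.0704  0.0795]
side rack y [-0.1792 -0.0805] zmax 0.1107 red 65
top paddle slope,z [-0.0805  0.0793]
top rack y [-0.1234 -0.0848] zmax 0.1127 red 119
```

>>> arm_command --plan "0 0 -0.02 0 0 0; 0 0 -0.04 0 0 0; 0 0 -0.055 0 0 0; 0 0 -0.055 0 0 0"

```text
t: 3.05
position: [0.5302, -0.1027, 0.0637]
tcp_rot: [-3.14, 0.001, 1.414]
wrist_force: [-4.8, -1.1, 6.2]
gripper_width: 0.754
grip_force: 2.7
```

```bash
python3 look.py s3
```

```text
3.05 [ 0.5302 -0.1027  0.0637] [-4.8 -1.1  6.2] [-0.09  0.71 -0.06] [ 0.0377 -0.2056]
side paddle slope,z [0.0123 0.0698]
side rack y [-0.1791 -0.0803] zmax 0.1105 red 8
top paddle slope,z [0.0193 0.0696]
top rack y [-0.1243 -0.0848] zmax 0.1122 red 83
```

View pics/s3.png

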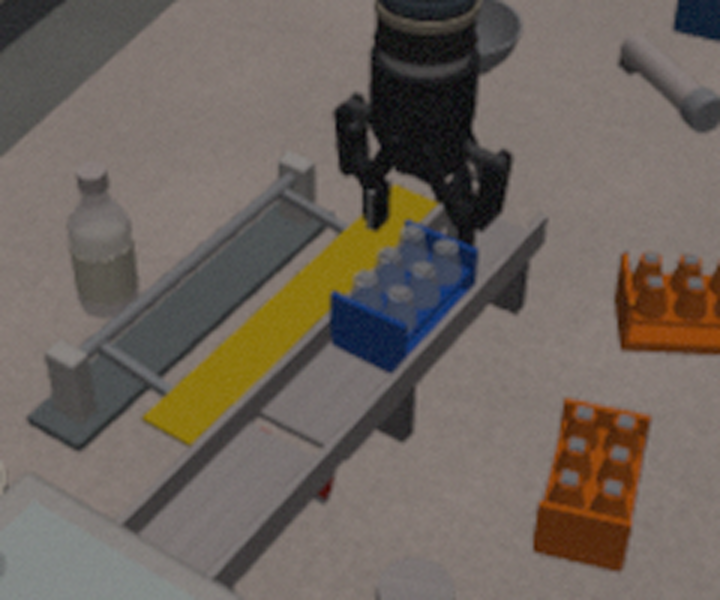

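The gate is fully down: the blade is gone from the slot at (293,430) and the finger is on the paddle at (375,220). Pushing along the chute.

>>> arm_command --plan "0.01 0.066 0 0 0 0; 0.021 0.132 0 0 0 0; 0.031 0.198 0 0 0 0; 0.042 0.264 0 0 0 0; 0.052 0.33 0 0 0 0"

```text
t: 3.65
position: [0.5395, -0.0526, 0.0644]
tcp_rot: [3.141, 0.001, 1.415]
wrist_force: [-0.7, -4.9, 4.9]
gripper_width: 0.749
grip_force: 2.4
```

```bash
python3 look.py s4
```

```text
3.65 [ 0.5395 -0.0526  0.0644] [-0.7 -4.9  4.9] [-0.97 -0.03 -0.09] [ 0.039  -0.1546]
side paddle slope,z [0.0073 0.0706]
side rack y [-0.1395 -0.041 ] zmax 0.1107 red 7
top paddle slope,z [-0.0045  0.0703]
top rack y [-0.0587 -0.0432] zmax 0.1133 red 85
```

>>> arm_command --plan "0.01 0.066 0 0 0 0; 0.021 0.132 0 0 0 0; 0.031 0.198 0 0 0 0; 0.042 0.264 0 0 0 0; 0.052 0.33 0 0 0 0"

```text
t: 4.25
position: [0.5468, -0.0038, 0.0642]
tcp_rot: [-3.141, 0.002, 1.414]
wrist_force: [-1.1, -4.3, 5.3]
gripper_width: 0.747
grip_force: 2.4
```

>>> arm_command --plan "0.01 0.066 0 0 0 0; 0.021 0.132 0 0 0 0; 0.031 0.198 0 0 0 0; 0.042 0.264 0 0 0 0; 0.052 0.33 0 0 0 0"

```text
t: 4.75
position: [0.5544, 0.0456, 0.0642]
tcp_rot: [-3.141, 0.002, 1.414]
wrist_force: [-0.7, -4.5, 6.0]
gripper_width: 0.753
grip_force: 2.4
```

```bash
python3 look.py s5
```

```text
4.75 [0.5544 0.0456 0.0642] [-0.7 -4.5  6. ] [-1.02 -0.01 -0.02] [ 0.0384 -0.0552]
side paddle slope,z [0.0106 0.0704]
side rack y [-0.0402  0.058 ] zmax 0.1107 red 7
top paddle slope,z [0.0008 0.0701]
top rack y [0.1501 0.1501] zmax 0.0837 red 14
```

View pics/s5.png

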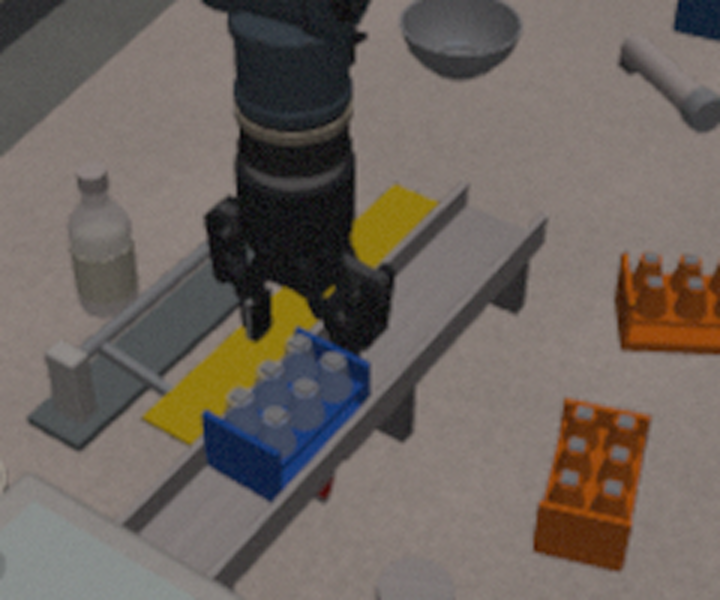

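The rack is level over the gate with its leading plate at (240,455). Continuing, and slower near the stop.

>>> arm_command --plan "0.01 0.066 0 0 0 0; 0.021 0.132 0 0 0 0; 0.031 0.198 0 0 0 0; 0.042 0.264 0 0 0 0; 0.052 0.33 0 0 0 0"

```text
t: 5.35
position: [0.562, 0.095, 0.064]
tcp_rot: [-3.141, 0.002, 1.414]
wrist_force: [-1.4, -5.5, 5.5]
gripper_width: 0.75
grip_force: 2.4
```

>>> arm_command --plan "0.01 0.06 0 0 0 0; 0.019 0.12 0 0 0 0; 0.028 0.17 0 0 0 0; 0.034 0.21 0 0 0 0; 0.039 0.24 0 0 0 0"

```text
t: 5.85
position: [0.5676, 0.131, 0.0639]
tcp_rot: [-3.14, 0.002, 1.414]
wrist_force: [-0.3, -5.0, 5.3]
gripper_width: 0.752
grip_force: 2.5
```

>>> arm_command --plan "0.002 0.012 0 0 0 0; 0.004 0.024 0 0 0 0; 0.006 0.036 0 0 0 0; 0.006 0.036 0 0 0 0"

```text
t: 6.25
position: [0.5684, 0.1364, 0.0638]
tcp_rot: [-3.14, 0.002, 1.414]
wrist_force: [-1.0, -4.5, 4.9]
gripper_width: 0.751
grip_force: 2.5
```

```bash
python3 look.py s6
```

```text
6.25 [0.5684 0.1364 0.0638] [-1.  -4.5  4.9] [-0.9  -0.03 -0.08] [0.0381 0.0366]
side paddle slope,z [0.0125 0.07  ]
side rack y [0.0503 0.1486] zmax 0.1119 red 9
top paddle slope,z [0.014  0.0697]Traceback (most recent call last):
  File "look.py", line 11, in <module>
    P=world(g,M["blue"]);L=np.c_[chute(P),P[:,2]];L=L[(L[:,2]>.065)&(L[:,2]<.12)&(abs(L[:,0])<.04)];print(n,"rack y",np.percentile(L[:,1],[2,98]).round(4),"zmax",np.percentile(L[:,2],98).round(4),"red",M["red"].sum())
                                                                                                                     ~~~~~~~~~~~~~^^^^^^^^^^^^^^^
    return _quantile_unchecked(
        a, q, axis, out, overwrite_input, method, keepdims, weights)
    return _ureduce(a,
                    func=_quantile_ureduce_func,
    ...<5 lines>...
                    overwrite_input=overwrite_input,
                    method=method)
    r = func(a, **kwargs)
    result = _quantile(arr,
                       quantiles=q,
    ...<2 lines>...
                       out=out,
                       weights=wgt)
    slices_having_nans = np.isnan(arr[-1, ...])
                                  ~~~^^^^^^^^^
IndexError: index -1 is out of bounds for axis 0 with size 0
```

Still about 2 mm short; no rise in force yet. Creeping on until contact.

>>> arm_command --plan "0.001 0.007 0 0 0 0; 0.002 0.013 0 0 0 0; 0.002 0.013 0 0 0 0"

```text
t: 6.65
position: [0.5687, 0.1381, 0.0638]
tcp_rot: [-3.14, 0.002, 1.414]
wrist_force: [-0.1, -3.7, 6.1]
gripper_width: 0.755
grip_force: 2.5
```

>>> arm_command --plan "0.001 0.007 0 0 0 0; 0.002 0.013 0 0 0 0; 0.002 0.013 0 0 0 0"

```text
t: 6.95
position: [0.569, 0.1395, 0.0638]
tcp_rot: [-3.14, 0.003, 1.414]
wrist_force: [-0.2, -5.6, 5.1]
gripper_width: 0.75
grip_force: 2.4
```

>>> arm_command --plan "0.001 0.007 0 0 0 0; 0.002 0.013 0 0 0 0; 0.002 0.013 0 0 0 0"

```text
t: 7.25
position: [0.569, 0.1396, 0.0638]
tcp_rot: [-3.14, 0.007, 1.413]
wrist_force: [-1.5, -9.7, 6.4]
gripper_width: 0.747
grip_force: 2.5
```

```bash
python3 look.py s7 2>&1 | head -4
```

```text
7.25 [0.569  0.1396 0.0638] [-1.5 -9.7  6.4] [-1.83  0.21  0.16] [0.0381 0.0398]
side paddle slope,z [0.0126 0.07  ]
side rack y [0.0537 0.1501] zmax 0.1118 red 8
top paddle slope,z [0.0136 0.0697]
```

View pics/s7.png

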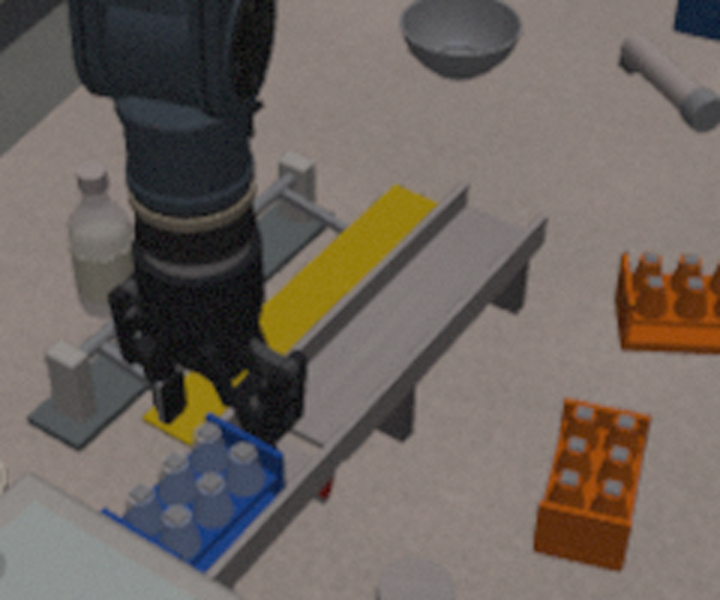

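The rack is home: motion stopped and the force rose to 9.7 N, with its leading plate against the steriliser. One last small press, then back off a few millimetres and lift clear.

>>> arm_command --plan "0.001 0.007 0 0 0 0; 0.001 0.007 0 0 0 0; 0 -0.01 0 0 0 0; -0.003 -0.03 0 0 0 0; -0.006 -0.05 0 0 0 0"

```text
t: 7.85
position: [0.5689, 0.1372, 0.0641]
tcp_rot: [-3.141, -0.005, 1.416]
wrist_force: [-0.2, 2.8, 4.5]
gripper_width: 0.752
grip_force: 2.4
```

>>> arm_command --plan "0 0 0.05 0 0 0; 0 0 0.12 0 0 0; 0 0 0.3 0 0 0; 0 0 0.55 0 0 0; 0 0 0.8 0 0 0"

```text
t: 8.35
position: [0.5673, 0.1348, 0.1838]
tcp_rot: [-3.137, 0.002, 1.414]
wrist_force: [1.7, -0.6, 0.4]
gripper_width: 0.749
grip_force: 0.0
```

>>> arm_command --plan "-0.1 -0.25 0.1 0 0 0; -0.2 -0.5 0.2 0 0 0; -0.3 -0.75 0.2 0 0 0; -0.4 -1 0.2 0 0 0; -0.4 -1 0.2 0 0 0"

```text
t: 8.85
position: [0.5068, -0.0185, 0.214]
tcp_rot: [-3.139, 0.002, 1.409]
wrist_force: [-0.1, 0.4, 0.0]
gripper_width: 0.749
grip_force: 0.0
```

```bash
python3 look.py s8 2>&1 | head -5
python3 - <<'E'
from station import viewer
import cv2
c=viewer.grab_frame("top")["color"][170:310,90:330,::-1];cv2.imwrite("pics/end.png",cv2.resize(c,None,fx=3.3,fy=3.3,interpolation=cv2.INTER_CUBIC))
E
```

```text
8.85 [ 0.5068 -0.0185  0.214 ] [-0.1  0.4  0. ] [ 0.01 -0.04  0.04] [ 0.0014 -0.126 ]
side paddle slope,z [-0.1519  0.0884]
side rack y [0.0547 0.1503] zmax 0.1121 red 168
top paddle slope,z [-0.1533  0.0883]
top rack y [0.0499 0.1494] zmax 0.1128 red 13
```

View pics/s8.png

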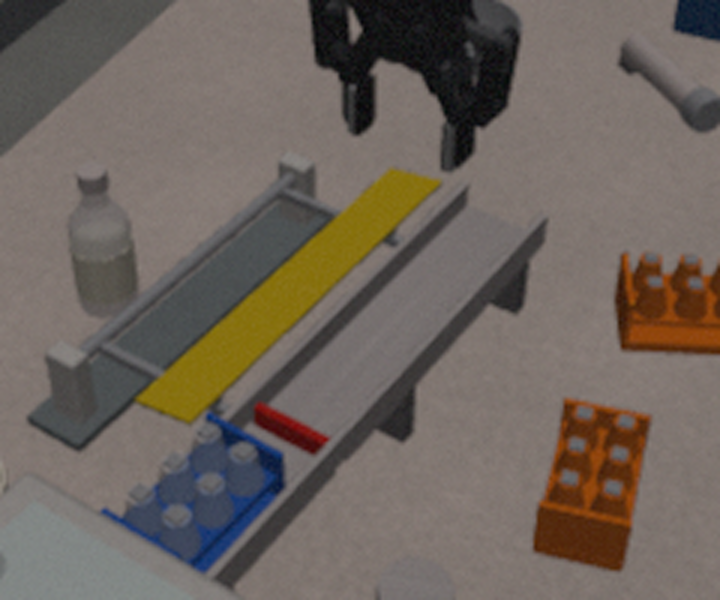

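View pics/end.png

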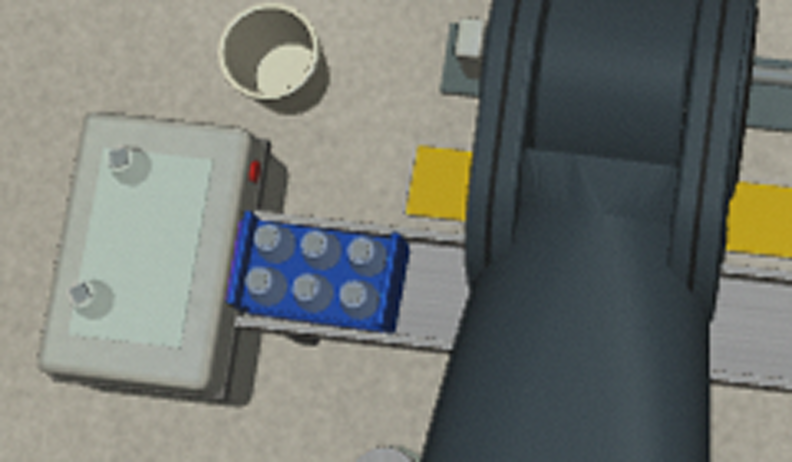

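The rack sits flush against the steriliser, at (240,260) in the top view. The gate is shut behind it at (290,428) in the side view, the paddle is back at 0.15 rad, and the bystanders in view are untouched. The gripper is clear.

```bash
python3 -c "
from station import order
print(order.sign_off())"
```

```text
the job is handed in; nothing more can be done
None
```

The blue rack is fully home against the steriliser, the gate was held down until the rack had passed and has sprung shut behind it, and the job is handed in at about 9 s on the robot's clock.

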